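# Tip the corks through the spring flap of the cork box

## Robot

A 6-joint arm with a two-finger parallel gripper is mounted at the origin on a cart in front of the work surface, level with it; the furniture and walls round the work are solid. World frame = base frame: x ahead of the robot, y to its left, z up, the work surface at z = 0. Lengths are in mm, angles in rad, forces in N, time in s.
With the tool pointing down it reaches from about 250 to 800 mm from the base axis. Payload 3.9 kg.
Tool frame: the origin (TCP) lies at the very end of the fingers, on their centre line; the grasp point (between the pads) lies 19 mm behind it; z points along the fingers, y is the line along which they close (so a half turn about z gives the same grasp; the last joint's range is limited). The gripper opens to 85 mm and grips with 20 to 120 N. Pads are 22 mm wide; open, the fingers measure 114 mm over their backs; the gripper's body (76 mm by 85 mm) begins 54 mm behind the grasp point. The pads swing forward as they close: fully open they stand 13 mm farther back than shut.
Start: joints at [-1.111, 0.26, -0.138, 1.173, 0, 1.571], TCP at [232.973, -470.467, 231.304] pointing down, gripper open.
Joint ranges: [-2.78, 2.78], [-0.83, 1.72], [-1.28, 1.37], [-1.9, 2.12], [-1.57, 1.48], [-3.14, 3.14]. Speed limits (rad/s): [2.57, 2.57, 3.14, 3.14, 3.14, 3.14].

## Interface

Orientations are given as a rotation vector (axis times angle).
In Python, from station import monitor, vision, r gives the robot as it stands.
- The arm moves only by the tool send_rows, never from a script. Its argument "increments" is a list that holds one entry, the list of rows, each a list of 5 numbers: the opening, from 0 (shut) to 1 (fully open), then the shift along the world's x, y, z in units of 60 mm (1.0 is 60 mm), then the turn about the world's z in units of 10 degrees (1.0 is 10 degrees). A call has 1 to 8 rows; each row is the pose to reach, as a shift and turn from the pose commanded when the call began; what a row does not reach only later rows make up. A row lasts 1/8 s, in which the tool goes at most 62.5 mm and 10.7 degrees, less where a joint would pass 70% of its speed; a pose out of reach is approached as far as the arm can. A call with a gripper value outside its range is refused whole. The fingers move at their own pace and stop on an object; the grip force is fixed at half the most. Time passes only in rows, so rows that repeat a pose let the fingers close. It gives the time, the measured TCP pose, the force, the opening and the grip force at its end, in the units of the state.
- monitor.get_state(): the state, without advancing time (a new reading comes with each control period).
- vision.camera(name): name is "side" or "top" or "wrist"; returns a dict with "pixels" (384x512x3 uint8, red, green, blue), "K" (3x3 intrinsics, pixels), "world_from_camera" (4x4, takes a point from camera to world coordinates); the wrist camera has in their place "T_tool_cam" (4x4, takes a point from camera to tool coordinates, whose origin is the TCP and whose axes are the flange's). Camera axes: x right, y down, z forward; pixel columns grow to the right and rows downward; lengths in mm; the calibration is good to about 2 mm. A picture is of the moment at which its call begins: read the wrist's pose just before it. There is no depth.
- r.finish_job(): hands the job in; it is judged then, once.
The state is a dict: "time": time; "qpos": joint angles; "dq": joint speeds; "effort": joint torques, N m; "tool_pos": TCP position; "orientation": TCP orientation; "wrist_force": force on the tool from outside, world axes, zero at the start; "torque": the same for the moment, N m; "opening": finger opening in mm; "gripper_force": force on a finger pad.
Only numpy, scipy, OpenCV 4.12 (cv2) and the standard library are available. Lean on these libraries where they do the work, as an engineer would, in place of code of your own. Each camera call takes 0.05 s, during which the arm holds its last target. There are 200 camera calls.

## Task

Pick up the scoop with the three corks in it, without spilling any, and press the cork box's spring flap open with the nose of the scoop while all the corks are still aboard. Keep the flap held open with the scoop while you tip all three corks through into the box, then draw back so that the flap shuts, and stand the empty scoop upright on the worktop again. Do not touch the flap or the corks with the gripper, and leave the jar, the jigger and the lime where they are.

Things in the scene. Friction and masses are not known exactly. Their poses are not given: they have to be found in the camera images.
- scoop: the loose steel bar scoop, 0.18 kg: a pan 100 long, 64 wide, 36 high (sheet 3 thick), with a handle behind it. Origin: centre of the pan's underside; x points to the nose (open front end), -x to the handle, z up. Floor flat from the back wall (x = -47) to x = 26, then rising to the nose lip. Mass centre near x = -20. Side walls 36 high, 28 at the nose
- scoop_grip (a point): middle of the scoop's handle, 115 mm behind the pan's centre, 46 mm above its underside; axes as the scoop's. The handle is a level straight bar 96 long, 16 wide and 18 high with upright flat sides and free space below, so the fingers can take it across from above at any lean along the handle
- scoop_nose (a point): middle of the nose lip, 50 mm ahead of the pan's centre and 8.5 mm above its underside; axes as the scoop's. The low rise to this lip is all that keeps the corks in: they start to roll out when the pan is tipped forward by more than about 10 degrees, and all leave by about 45 degrees
- cork_box: the fixed wooden cork box with a pale translucent front pane: 180 deep (x), 130 wide (y), 168 high, walls 8. Origin: under it, 75 mm behind its front; x points from the front (mouth side) to the back, z up. Inside x = -68 to 97, floor at z = 10. Front 90 high to the sill; from there the mouth, 114 wide, slopes up and back at 43 degrees to the front edge of the top at x = -3, z = 160
- flap_hinge (a point): middle of the flap's hinge line just behind the sill, in the box at x = -68, z = 92; axes as the box's. The sill is a steel rod, top at z = 90. Mind the room above: wall cabinets hang over the rear of the worktop, their fronts and handles beyond world x = 0.57 m from world z = 0.5 m up
- flap (a joint): steel flap filling the mouth, 97 mm from hinge to free edge, 108 wide, 3 thick, hinged on its lower edge at the sill. 0 = closed, in the 43 degree slope; swings inward and down, level at 0.75 rad, stop at 1.25. A spring shuts it: 0.06 N m when closed, 0.2 at 1.2 rad (about 3 N at 60 mm from the hinge); it does not stay open, nor open under the corks' weight
- cork1: one of three natural wine corks, 24 diameter x 39 mm, 12 g, lying across the scoop's pan in a row (nearest the handle). Origin: on its surface at mid-length (the underside as first laid), 12 mm from the cork's axis; y along its length
- cork2: one of three natural wine corks, 24 diameter x 39 mm, 12 g, lying across the scoop's pan in a row (the middle one). Origin: on its surface at mid-length (the underside as first laid), 12 mm from the cork's axis; y along its length
- cork3: one of three natural wine corks, 24 diameter x 39 mm, 12 g, lying across the scoop's pan in a row (nearest the nose). Origin: on its surface at mid-length (the underside as first laid), 12 mm from the cork's axis; y along its length
- olive_jar: bystander: olive jar, 62 diameter x 86 mm, origin under its centre
- brass_jigger: bystander: brass-coloured double cone jigger, 43 diameter x 95 mm, origin under its centre
- lime: bystander: lime, about 50 mm, origin under its centre
Things that resemble listed ones, but are neither listed nor needed, are in the scene too. What is shaped like the cork1 but blue or red is not meant.

How it is judged:
By the outcome, as a careful person would: the job done as asked, in the order asked, and still so for the second after the job is handed in, with the robot touching nothing.
It also fails if it takes over 58 s, if anything falls off the work surface, if the arm or the gripper's body presses on something with over 40 N, if the wrist force passes 120 N, or if a joint passes its speed limit or range.

## Working session

There is one attempt and no reset: what is moved stays moved. The work goes in short steps, Python scripts to look and compute and a tool call to move; the robot and the scene stay as the last step left them, time stands still between calls to the robot, and variables do not carry over. Pictures are saved under pics/ and viewed, at most 10 in all, crops included, and the job is handed in when it is done.

Besides the shell and the picture viewer there is one more tool, called after "Emit:" as name([rows], argument=value, ...), one row to a line, values as JSON. send_rows: Moves the arm, as the interface text tells. Its arguments: {"type":"object","properties":{"increments":{"type":"array"}},"required":["increments"]}

```bash
mkdir -p pics; cat > h.py <<'E'
import numpy as np, cv2
from station import monitor, vision, r
def snap(n,f):
    c=vision.camera(n); cv2.imwrite(f,c["pixels"][:,:,::-1]); return c
def ray(c,uv):
    T=np.array(c["world_from_camera"]);d=np.linalg.inv(c["K"])@[*uv,1.];return T[:3,3],T[:3,:3]@d
def onz(c,uv,z):
    o,d=ray(c,uv);return (o+d*(z-o[2])/d[2]).round(1)
def proj(c,p):
    T=np.linalg.inv(c["world_from_camera"]);q=np.array(c["K"])@(T[:3,:3]@np.array(p)+T[:3,3]);return (q[:2]/q[2]).round(1)
E
python3 - <<'E'
from h import *
import pickle
a=snap("top","pics/top.png");b=snap("side","pics/side.png")
pickle.dump((a,b),open("c.pkl","wb"))
for c in(a,b):print(np.round(c["world_from_camera"],2),c["K"])
s=monitor.get_state();print(s["time"],s["orientation"],s["opening"])
E
```

```text
[[ 0.0000e+00 -9.9000e-01  1.7000e-01  4.2885e+02]
 [-1.0000e+00  0.0000e+00  3.0000e-02 -5.1370e+01]
 [-2.0000e-02 -1.7000e-01 -9.9000e-01  9.1789e+02]
 [ 0.0000e+00  0.0000e+00  0.0000e+00  1.0000e+00]] [[381.15765643   0.         255.59856038]
 [  0.         381.15765643 185.97710075]
 [  0.           0.           1.        ]]
[[ 9.0000e-01 -2.7000e-01  3.4000e-01  1.9147e+02]
 [-4.3000e-01 -5.7000e-01  7.0000e-01 -7.7861e+02]
 [ 0.0000e+00 -7.7000e-01 -6.3000e-01  7.7682e+02]
 [ 0.0000e+00  0.0000e+00  0.0000e+00  1.0000e+00]] [[421.04715003   0.         258.71965468]
 [  0.         421.04715003 194.57206205]
 [  0.           0.           1.        ]]
0.1 [-3.05730588e+00 -7.15443170e-01  6.07256187e-04] 85.40996998899098
```

View pics/top.png

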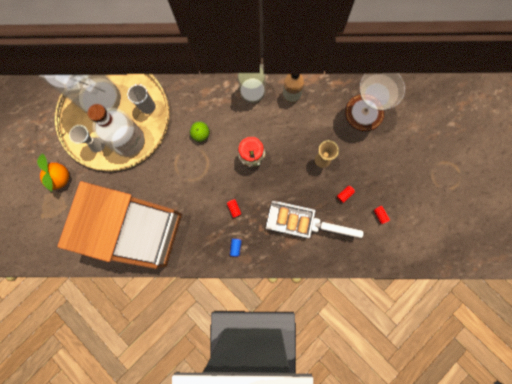

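View pics/side.png

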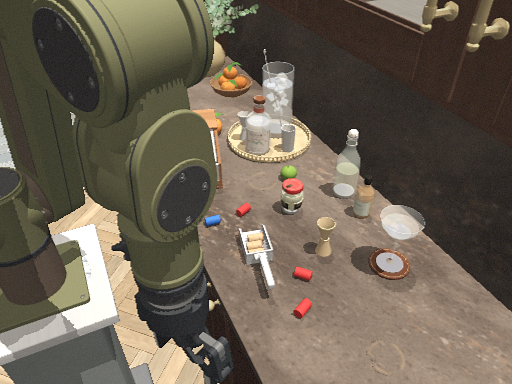

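```bash
python3 - <<'E'
import cv2,numpy as np
i=cv2.imread("pics/top.png")
a=cv2.resize(i[195:245,255:371],None,fx=6,fy=6,interpolation=cv2.INTER_CUBIC)
cv2.imwrite("pics/scoop.png",a)
b=cv2.resize(i[175:275,50:190],None,fx=5,fy=5,interpolation=cv2.INTER_CUBIC)
cv2.imwrite("pics/box.png",b)
E
```

```text
(no output)
```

View pics/scoop.png

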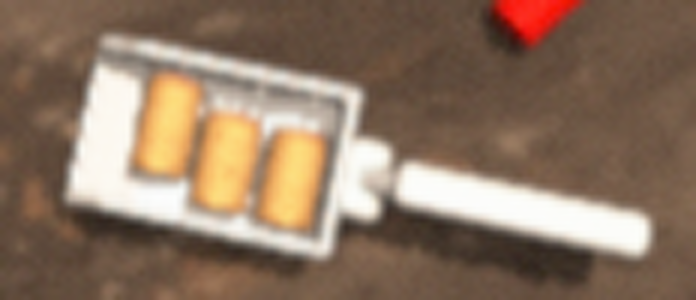

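View pics/box.png

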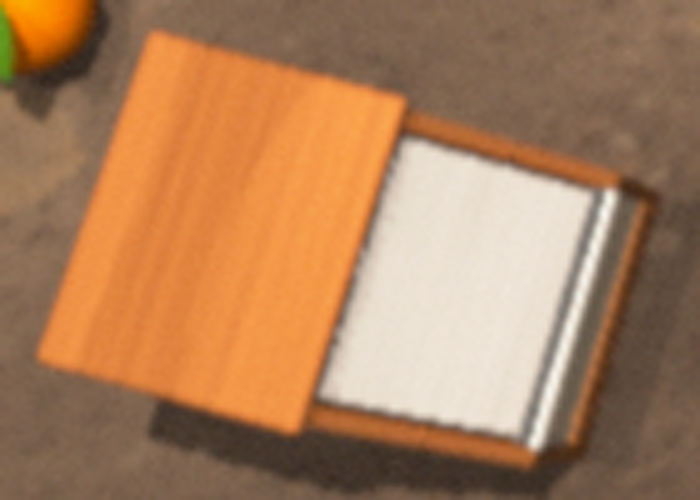

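```bash
python3 - <<'E'
from h import *
import pickle
a,b=pickle.load(open("c.pkl","rb"))
S=lambda u,v,z:onz(a,((u+.5)/6-.5+255,(v+.5)/6-.5+195),z)
B=lambda u,v,z:onz(a,((u+.5)/5-.5+50,(v+.5)/5-.5+175),z)
hf,hr=S(398,182,55),S(648,235,55);print("handle",hf,hr,np.linalg.norm(hf-hr),(hf+hr)/2)
p=[S(358,92,36),S(328,250,36),S(72,200,28),S(100,40,28)];print("pan",p,np.mean(p,0))
d=hf-hr;print("yaw handle",np.degrees(np.arctan2(d[1],d[0])))
d=(p[2]+p[3])-(p[0]+p[1]);print("yaw pan",np.degrees(np.arctan2(d[1],d[0])),np.linalg.norm(d)/2)
t=[B(155,32,168),B(405,97,168),B(298,432,168),B(40,358,168)];print("top",t)
for i,j in((0,1),(1,2),(2,3),(3,0)):print(np.linalg.norm(t[i]-t[j]).round(1))
fm=(t[1]+t[2])/2;bm=(t[0]+t[3])/2;d=bm-fm;print("front mid",fm,"yaw",np.degrees(np.arctan2(d[1],d[0])))
e=t[1]-t[2];print("edge yaw",np.degrees(np.arctan2(e[1],e[0]))+90)
r0,r1=B(605,195,90),B(537,440,90);print("rod",r0,r1,(r0+r1)/2, np.linalg.norm(r0-r1))
d=d/np.linalg.norm(d);print("sill from edge along",((r0+r1)/2-fm)@d,"lat",np.cross(d,((r0+r1)/2-fm)))
from scipy.spatial.transform import Rotation as R
s=monitor.get_state();print(R.from_rotvec(s["orientation"]).as_matrix().round(3),s["tool_pos"])
E
```

```text
handle [ 484.8 -176.5   55. ] [ 465.3 -268.7   55. ] 94.23953522805596 [ 475.05 -222.6    55.  ]
pan [array([ 520.6, -164.8,   36. ]), array([ 460.1, -152.1,   36. ]), array([479.4, -54.5,  28. ]), array([541.8, -65.6,  28. ])] [ 500.475 -109.25    32.   ]
yaw handle 78.058110570522
yaw pan 78.37129488224775 100.78006995433172
top [array([565.3, 322. , 168. ]), array([538.6, 218.4, 168. ]), array([406.6, 252.8, 168. ]), array([434.8, 357.4, 168. ])]
107.0
136.4
108.3
135.2
front mid [472.6 235.6 168. ] yaw 75.22799446984473
edge yaw 75.393262645553
rod [506.7 155.6  90. ] [401.4 180.7  90. ] [454.05 168.15  90.  ] 108.25017321002309
sill from edge along -69.95040368011416 lat [-75.42195047  19.88792066   0.73893504]
[[ 0.896  0.444 -0.001]
 [ 0.444 -0.896  0.002]
 [ 0.    -0.002 -1.   ]] [ 232.69084967 -469.9328146   230.55718733]
```

Top view: the scoop with three tan corks is at about (303,222), its handle running to (361,234). The box is at (120,225) with its mouth facing the scoop. The jar is at (251,151), the jigger at (328,153) and the lime at (200,131). The red pieces at (234,208), (346,195) and (382,215) and the blue one at (236,247) are decoys. The scoop and box sizes check against the description, so I'm moving above the handle.

Emit:
send_rows([
  [[0.6, 0.6, 0.6, -0.2, 0.9], [0.6, 1.3, 1.3, -0.5, 1.8], [0.6, 2.0, 2.0, -0.8, 2.7], [0.6, 2.7, 2.7, -1.1, 3.6], [0.6, 3.4, 3.4, -1.4, 4.4], [0.6, 4.055, 4.12, -1.6, 5.18], [0.6, 4.055, 4.12, -1.7, 5.18], [0.6, 4.055, 4.12, -1.7, 5.18]],
])

```text
time: 1.1
tool_pos: [475.3, -222.9, 128.5]
orientation: [-2.437, -1.979, 0.003]
wrist_force: [0.4, -0.5, 0.0]
opening: 51.4
gripper_force: 0.0
```

```bash
python3 - <<'E'
from h import *
from scipy.spatial.transform import Rotation as R
s=monitor.get_state();M=R.from_rotvec(s["orientation"]).as_matrix();print(s["tool_pos"],M.round(3),s["opening"],s["wrist_force"])
c=vision.camera("wrist");K=c["K"];T=np.array(c["T_tool_cam"])
cv2.imwrite("pics/w1.png",c["pixels"][:,:,::-1])
W=np.eye(4);W[:3,:3]=M;W[:3,3]=s["tool_pos"];print((W@T).round(2))
c["world_from_camera"]=W@T
x=np.array([np.cos(np.radians(78.2)),np.sin(np.radians(78.2)),0]);y=np.array([-x[1],x[0],0])
pc=np.array([499.5,-109.5,0])
for l,q in(("hr",(-163,0,55)),("hf",(-67,0,55)),("bl",(-50,32,36)),("br",(-50,-32,36)),("nl",(50,32,28))):print(l,proj(c,pc+q[0]*x+q[1]*y+[0,0,q[2]]))
import pickle;pickle.dump(c,open("w.pkl","wb"))
E
```

```text
[ 475.288108   -222.90195481  128.477137  ] [[ 0.205  0.979 -0.002]
 [ 0.979 -0.205  0.   ]
 [-0.    -0.003 -1.   ]] 51.44618683182029 [ 0.39741362 -0.49474272  0.04052708]
[[ 9.8000e-01 -2.0000e-01 -6.0000e-02  4.8774e+02]
 [-2.1000e-01 -9.4000e-01 -2.7000e-01 -1.5658e+02]
 [-0.0000e+00  2.7000e-01 -9.6000e-01  2.7024e+02]
 [ 0.0000e+00  0.0000e+00  0.0000e+00  1.0000e+00]]
hr [257.6 250.4]
hf [257.8 139.2]
bl [219.1 116.5]
br [296.2 116.4]
nl [215.5 -20.3]
```

View pics/w1.png

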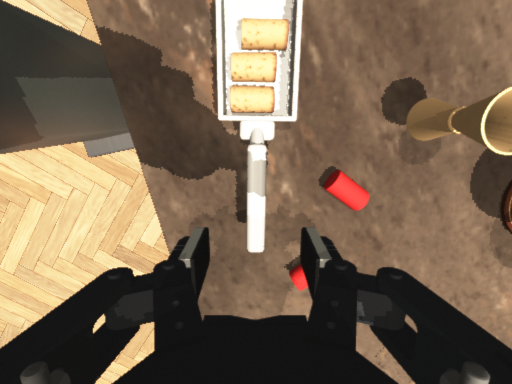

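The wrist view matches the prediction within 2–3 px: handle from (258,143) to (256,251), pan back corners at (221,118) and (296,119). The corks in the pan are tan and in a row. Descending.

Emit:
send_rows([
  [[0.6, 0.01, 0.01, -0.6, 0], [0.6, 0.01, 0.01, -1.2, 0], [0.6, 0.01, 0.01, -1.69, 0], [0.6, 0.01, 0.01, -1.69, 0], [0.3, 0.01, 0.01, -1.69, 0], [0, 0.01, 0.01, -1.69, 0], [0, 0.01, 0.01, -1.69, 0], [0, 0.01, 0.01, -1.69, 0]],
])

```text
time: 2.15
tool_pos: [477.8, -223.8, 29.4]
orientation: [2.437, 1.978, -0.0]
wrist_force: [-1.6, -2.8, 6.6]
opening: 15.0
gripper_force: 60.2
```

Emit:
send_rows([
  [[0, 0, 0, 0.0, 0], [0, 0, 0, 0.1, 0], [0, 0, 0, 0.2, 0], [0, 0, 0, 0.3, 0], [0, 0, 0, 0.4, 0], [0, 0, 0, 0.5, 0], [0, 0, 0, 0.5, 0], [0, 0, 0, 0.5, 0]],
])

```text
time: 3.15
tool_pos: [476.8, -222.6, 57.8]
orientation: [-2.439, -1.98, 0.0]
wrist_force: [0.8, 0.9, -1.8]
opening: 14.8
gripper_force: 59.1
```

```bash
python3 - <<'E'
from h import *
from scipy.spatial.transform import Rotation as R
s=monitor.get_state();M=R.from_rotvec(s["orientation"]).as_matrix();print(s["tool_pos"],s["opening"],s["gripper_force"],s["wrist_force"],s["torque"])
c=vision.camera("wrist");T=np.array(c["T_tool_cam"])
cv2.imwrite("pics/w2.png",c["pixels"][:,:,::-1])
W=np.eye(4);W[:3,:3]=M;W[:3,3]=s["tool_pos"];c["world_from_camera"]=W@T
x=np.array([np.cos(np.radians(78.2)),np.sin(np.radians(78.2)),0]);y=np.array([-x[1],x[0],0])
g=s["tool_pos"]+np.array([0,0,19])
for th in(0,5,10):
  t=np.radians(th)
  for l,q in(("bl",(65,32,-10)),("br",(65,-32,-10)),("nl",(165,32,-18)),("nr",(165,-32,-18))):
    X,Z=q[0]*np.cos(t)+q[2]*np.sin(t),-q[0]*np.sin(t)+q[2]*np.cos(t);print(th,l,proj(c,g+X*x+q[1]*y+[0,0,Z]))
E
```

```text
[ 476.78800615 -222.61520796   57.82800564] 14.831790003350813 59.11185801029205 [ 0.82558127  0.90026646 -1.79705841] [-0.15753797  0.02214935  0.00073242]
0 bl [190.5 120.1]
0 br [326.1 119.9]
0 nl [ 178.6 -138.5]
0 nr [ 338.5 -138.9]
5 bl [193.3 122.2]
5 br [323.1 122. ]
5 nl [ 187.5 -104. ]
5 nr [ 328.7 -104.3]
10 bl [195.8 125.1]
10 br [320.3 124.9]
10 nl [194.5 -74. ]
10 nr [321.  -74.2]
```

View pics/w2.png

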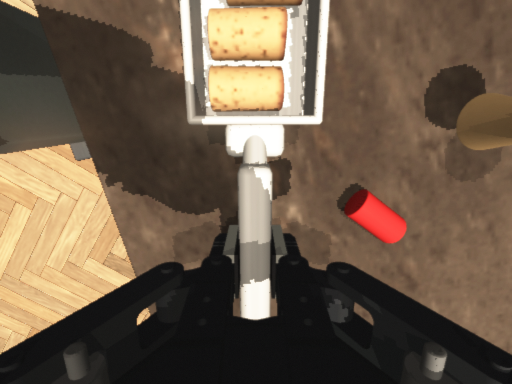

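Back wall corners are at (189,122) and (324,122), matching a level scoop, with the corks aboard and the grip firm. I'll raise it and move smoothly to a point in front of the mouth.

Emit:
send_rows([
  [[0, 0, 0, 0.1, 0], [0, 0, 0, 0.3, 0], [0, 0, 0, 0.55, 0], [0, 0, 0, 0.8, 0], [0, 0, 0, 1.05, 0], [0, 0, 0, 1.25, 0], [0, 0, 0, 1.37, 0], [0, 0, 0, 1.4, 0]],
])

```text
time: 4.2
tool_pos: [477.1, -222.8, 142.4]
orientation: [2.439, 1.98, 0.0]
wrist_force: [-0.3, -0.3, -2.5]
opening: 14.9
gripper_force: 59.1
```

Emit:
send_rows([
  [[0, -0.03, 0.1, 0, -0.05], [0, -0.1, 0.3, 0, -0.1], [0, -0.2, 0.6, 0, -0.15], [0, -0.3, 0.9, 0, -0.2], [0, -0.4, 1.2, 0, -0.22], [0, -0.5, 1.5, 0, -0.24], [0, -0.58, 1.7, 0, -0.26], [0, -0.61, 1.8, 0, -0.28]],
])

```text
time: 5.2
tool_pos: [439.9, -113.8, 142.0]
orientation: [2.486, 1.921, -0.0]
wrist_force: [0.2, -0.7, -1.2]
opening: 14.9
gripper_force: 59.1
```

Emit:
send_rows([
  [[0, -0.03, 0.1, 0, 0], [0, -0.1, 0.3, 0, 0], [0, -0.2, 0.6, 0, 0], [0, -0.3, 0.9, 0, 0], [0, -0.4, 1.2, 0, 0], [0, -0.5, 1.45, 0, 0], [0, -0.55, 1.57, 0, 0], [0, -0.57, 1.62, 0, 0]],
])

```text
time: 6.2
tool_pos: [405.9, -17.0, 141.9]
orientation: [2.486, 1.921, -0.0]
wrist_force: [-0.3, 0.9, -1.8]
opening: 15.1
gripper_force: 59.1
```

```bash
python3 - <<'E'
from h import *
from scipy.spatial.transform import Rotation as R
s=monitor.get_state();M=R.from_rotvec(s["orientation"]).as_matrix();print(s["time"],s["tool_pos"],s["qpos"],s["wrist_force"],np.degrees(np.arctan2(M[1,0],M[0,0])))
a=snap("top","pics/top2.png");i=a["pixels"][:,:,::-1]
w=vision.camera("wrist")["pixels"][:,:,::-1]
m=cv2.resize(i[165:285,50:250],(800,480))[:, :]
cv2.imwrite("pics/m2.png",np.hstack([cv2.resize(i[165:285,50:210],(480,360)),cv2.resize(w,(320,360))]))
E
```

```text
6.2 [405.87745623 -17.04664203 141.93931523] [-4.17820174e-02  1.22803447e-01 -5.64253477e-01  8.83654202e-01
 -2.44442885e-04  1.78416066e+00] [-0.29162941  0.91880413 -1.80865368] 75.38118974068009
```

View pics/m2.png

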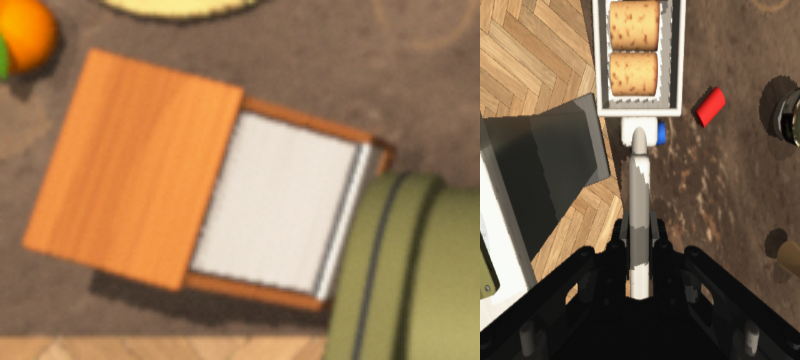

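The scoop is level and in line with the mouth, with the corks visible at (634,25) and (634,73). Easing the nose into the flap.

Emit:
send_rows([
  [[0, 0.02, 0.06, 0, 0], [0, 0.06, 0.22, 0, 0], [0, 0.11, 0.42, 0, 0], [0, 0.17, 0.64, 0, 0], [0, 0.23, 0.86, 0, 0], [0, 0.28, 1.08, 0, 0], [0, 0.34, 1.29, 0, 0], [0, 0.38, 1.45, 0, 0]],
])

```text
time: 7.3
tool_pos: [429.2, 70.3, 142.0]
orientation: [2.486, 1.92, -0.0]
wrist_force: [-0.8, -1.3, -1.1]
opening: 15.4
gripper_force: 59.3
```

Emit:
send_rows([
  [[0, 0.04, 0.16, 0, 0], [0, 0.09, 0.34, 0, 0], [0, 0.14, 0.54, 0, 0], [0, 0.2, 0.76, 0, 0], [0, 0.26, 0.98, 0, 0], [0, 0.32, 1.2, 0, 0], [0, 0.37, 1.4, 0, 0], [0, 0.395, 1.5, 0, 0]],
])

```text
time: 8.3
tool_pos: [452.9, 160.5, 141.9]
orientation: [2.486, 1.921, 0.001]
wrist_force: [-0.5, -1.4, -1.2]
opening: 14.9
gripper_force: 59.3
```

```bash
python3 - <<'E'
from h import *
s=monitor.get_state();print(s["time"],s["tool_pos"],s["qpos"].round(2) if hasattr(s["qpos"],'round') else s["qpos"],s["wrist_force"],s["torque"])
v=np.array(s["tool_pos"][:2])-[473.4,238.5];print(v@[.254,.967])
w=vision.camera("wrist")["pixels"][:,:,::-1];b=vision.camera("side")["pixels"][:,:,::-1]
cv2.imwrite("pics/m3.png",np.hstack([cv2.resize(b[60:210,120:260],(336,360)),cv2.resize(w,(460,360))]))
E
```

```text
8.3 [452.93788608 160.52287249 141.93864838] [ 0.34  0.24 -0.41  0.92  0.    2.17] [-0.48774639 -1.43671623 -1.2093401 ] [-0.22250328  0.01033446 -0.00658892]
-80.60125923359138
```

View pics/m3.png

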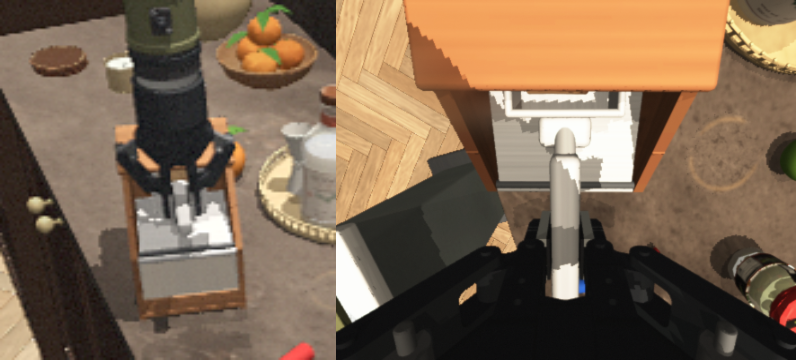

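The flap is open under the pan: its edge shows at (565,187) in the right-hand view, and the pan is under the box top. Next I'll tip it by raising the handle, so the side walls pivot on the front edge of the box top. I'll go to about 15° first and check that it pivots in the grip.

Emit:
send_rows([
  [[0, 0, 0, 0.06, 0], [0, 0, 0, 0.12, 0], [0, 0, 0, 0.175, 0], [0, 0, 0.015, 0.24, 0], [0, 0.01, 0.03, 0.31, 0], [0, 0.01, 0.05, 0.38, 0], [0, 0.02, 0.07, 0.45, 0], [0, 0.02, 0.08, 0.51, 0]],
])

```text
time: 9.4
tool_pos: [453.6, 165.0, 172.4]
orientation: [-2.485, -1.92, -0.0]
wrist_force: [0.8, 2.3, -11.1]
opening: 14.9
gripper_force: 58.6
```

```bash
python3 - <<'E'
from h import *
s=monitor.get_state();print(s["time"],s["tool_pos"],s["wrist_force"],s["torque"],s["opening"])
w=vision.camera("wrist")["pixels"][:,:,::-1];b=vision.camera("side")["pixels"][:,:,::-1]
cv2.imwrite("pics/m4.png",np.hstack([cv2.resize(b[60:210,120:260],(336,360)),cv2.resize(w,(460,360))]))
E
```

```text
9.4 [453.55754394 164.96472129 172.37429895] [  0.78737611   2.31180562 -11.10085215] [-0.08436293 -0.16581618 -0.00201555] 14.852714122987997
```

View pics/m4.png

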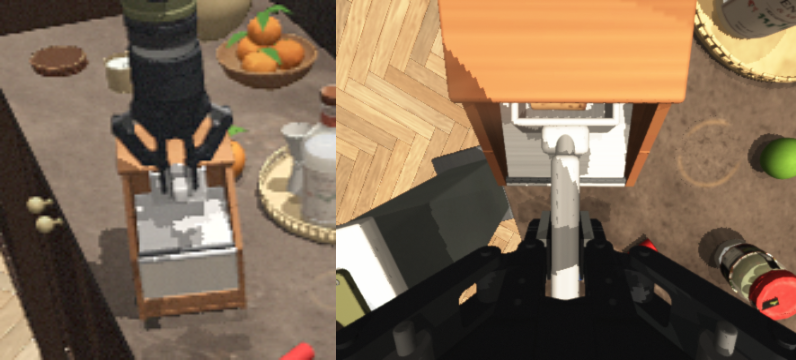

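The load is only 11 N and the scoop is pivoting. Continuing to about 55°, then holding.

Emit:
send_rows([
  [[0, 0.015, 0.05, 0.1, 0], [0, 0.03, 0.105, 0.2, 0], [0, 0.043, 0.162, 0.298, 0], [0, 0.063, 0.24, 0.39, 0], [0, 0.083, 0.315, 0.47, 0], [0, 0.105, 0.395, 0.54, 0], [0, 0.13, 0.49, 0.61, 0], [0, 0.154, 0.58, 0.663, 0]],
])

```text
time: 10.5
tool_pos: [462.6, 198.6, 212.9]
orientation: [2.486, 1.919, -0.003]
wrist_force: [-1.9, -6.0, -11.0]
opening: 14.9
gripper_force: 58.5
```

Emit:
send_rows([
  [[0, 0, 0, 0, 0], [0, 0, 0, 0, 0], [0, 0, 0, 0, 0], [0, 0, 0, 0, 0], [0, 0, 0, 0, 0], [0, 0, 0, 0, 0], [0, 0, 0, 0, 0], [0, 0, 0, 0, 0]],
])

```text
time: 11.5
tool_pos: [462.7, 198.9, 213.2]
orientation: [2.486, 1.92, -0.0]
wrist_force: [-2.5, -4.8, -8.5]
opening: 14.6
gripper_force: 58.9
```

```bash
python3 - <<'E'
from h import *
s=monitor.get_state();print(s["time"],s["tool_pos"],s["wrist_force"],s["torque"],s["opening"])
w=vision.camera("wrist")["pixels"][:,:,::-1];b=vision.camera("side")["pixels"][:,:,::-1]
cv2.imwrite("pics/m5.png",np.hstack([cv2.resize(b[60:210,120:260],(336,360)),cv2.resize(w,(460,360))]))
E
```

```text
11.5 [462.67224753 198.87496987 213.20338299] [-2.48797461 -4.82775471 -8.45961174] [-1.37078093  0.67993218  0.04784482] 14.648820213587541
```

View pics/m5.png

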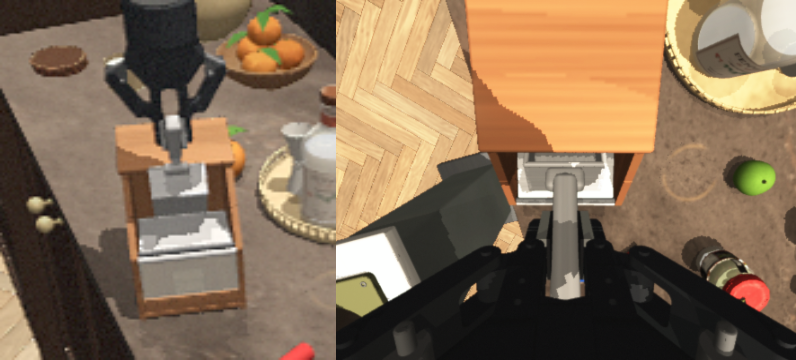

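Emit:
send_rows([
  [[0, 0, 0.06, 0, 0], [0, 0, 0, 0, 0], [0, 0, 0.06, 0, 0], [0, 0, 0, 0, 0], [0, 0.015, 0.06, 0.03, 0], [0, 0.015, 0.06, 0.03, 0], [0, 0.015, 0.06, 0.03, 0], [0, 0.015, 0.06, 0.03, 0]],
])

```text
time: 12.6
tool_pos: [463.9, 201.5, 214.6]
orientation: [2.485, 1.918, -0.002]
wrist_force: [-2.6, -7.2, -4.7]
opening: 14.7
gripper_force: 58.9
```

```bash
python3 - <<'E'
from h import *
s=monitor.get_state();print(s["time"],s["tool_pos"],s["wrist_force"],s["torque"])
w=vision.camera("wrist")["pixels"].astype(int)
cv2.imwrite("pics/w6.png",w[:,:,::-1])
for v in range(150,226,5):print(v,[tuple(w[v,u]) for u in range(215,300,12)])
E
```

```text
12.6 [463.92666952 201.4981005  214.60792577] [-2.62023591 -7.165276   -4.66786117] [-1.75096222  0.63080669  0.02151263]
150 [(np.int64(161), np.int64(93), np.int64(54)), (np.int64(163), np.int64(95), np.int64(54)), (np.int64(251), np.int64(185), np.int64(108)), (np.int64(251), np.int64(185), np.int64(108)), (np.int64(251), np.int64(186), np.int64(108)), (np.int64(251), np.int64(186), np.int64(109)), (np.int64(252), np.int64(187), np.int64(110)), (np.int64(252), np.int64(187), np.int64(110))]
155 [(np.int64(160), np.int64(92), np.int64(54)), (np.int64(160), np.int64(92), np.int64(53)), (np.int64(250), np.int64(180), np.int64(106)), (np.int64(251), np.int64(181), np.int64(107)), (np.int64(251), np.int64(183), np.int64(108)), (np.int64(251), np.int64(184), np.int64(108)), (np.int64(251), np.int64(184), np.int64(108)), (np.int64(251), np.int64(184), np.int64(109))]
160 [(np.int64(167), np.int64(97), np.int64(55)), (np.int64(168), np.int64(97), np.int64(56)), (np.int64(193), np.int64(114), np.int64(65)), (np.int64(253), np.int64(195), np.int64(115)), (np.int64(253), np.int64(197), np.in
[... 4486 characters left out ...]
.int64(153), np.int64(138)), (np.int64(155), np.int64(146), np.int64(132)), (np.int64(182), np.int64(167), np.int64(147)), (np.int64(207), np.int64(194), np.int64(174)), (np.int64(212), np.int64(198), np.int64(178))]
225 [(np.int64(103), np.int64(81), np.int64(63)), (np.int64(104), np.int64(83), np.int64(64)), (np.int64(37), np.int64(33), np.int64(28)), (np.int64(163), np.int64(153), np.int64(139)), (np.int64(157), np.int64(146), np.int64(132)), (np.int64(84), np.int64(79), np.int64(69)), (np.int64(94), np.int64(74), np.int64(58)), (np.int64(112), np.int64(89), np.int64(69))][ WARN:0@0.661] global loadsave.cpp:1063 imwrite_ Unsupported depth image for selected encoder is fallbacked to CV_8U.
```

The visible part of the pan shows only grey steel, no cork. Drawing back along the pan's own axis so the flap follows it shut.

Emit:
send_rows([
  [[0, -0.02, -0.08, 0.09, 0], [0, -0.06, -0.22, 0.3, 0], [0, -0.1, -0.38, 0.53, 0], [0, -0.14, -0.54, 0.77, 0], [0, -0.18, -0.7, 1.0, 0], [0, -0.22, -0.86, 1.23, 0], [0, -0.26, -1.0, 1.44, 0], [0, -0.29, -1.11, 1.58, 0]],
])

```text
time: 13.65
tool_pos: [447.1, 136.1, 310.5]
orientation: [2.486, 1.92, 0.004]
wrist_force: [0.2, -0.4, -1.0]
opening: 14.8
gripper_force: 60.9
```

Emit:
send_rows([
  [[0, -0.05, -0.2, 0, 0], [0, -0.13, -0.5, 0, 0], [0, -0.23, -0.9, 0, 0], [0, -0.34, -1.3, 0, 0], [0, -0.44, -1.7, 0, 0], [0, -0.54, -2.1, 0, 0], [0, -0.62, -2.4, 0, 0], [0, -0.65, -2.5, 0, 0]],
])

```text
time: 14.65
tool_pos: [406.4, -15.1, 308.4]
orientation: [-2.488, -1.917, 0.002]
wrist_force: [0.8, 0.4, -1.4]
opening: 14.6
gripper_force: 60.7
```

```bash
python3 - <<'E' 2>/dev/null
from h import *
s=monitor.get_state();print(s["time"],s["tool_pos"],s["wrist_force"],s["torque"],s["opening"])
from scipy.spatial.transform import Rotation as R
c=vision.camera("wrist");M=R.from_rotvec(s["orientation"]).as_matrix()
W=np.eye(4);W[:3,:3]=M;W[:3,3]=s["tool_pos"];c["world_from_camera"]=W@np.array(c["T_tool_cam"])
cv2.imwrite("pics/w7.png",c["pixels"][:,:,::-1])
x=np.array([.254,.967,0]);y=np.array([-x[1],x[0],0]);g=s["tool_pos"]+np.array([0,0,17.5])
for th in(45,55,65):
  t=np.radians(th)
  for l,q in(("bl",(65,32,-10)),("br",(65,-32,-10)),("nl",(165,32,-18)),("nr",(165,-32,-18)),("lip",(165,0,-37))):
    X,Z=q[0]*np.cos(t)+q[2]*np.sin(t),-q[0]*np.sin(t)+q[2]*np.cos(t);print(th,l,proj(c,g+X*x+q[1]*y+[0,0,Z]))
p=c["pixels"].astype(int);hsv=cv2.cvtColor(c["pixels"],cv2.COLOR_RGB2HSV)
m=((hsv[:,:,0]>8)&(hsv[:,:,0]<25)&(hsv[:,:,1]>95)&(hsv[:,:,2]>150)).astype(np.uint8)
n,_,st,ce=cv2.connectedComponentsWithStats(m)
print([(tuple(st[i]),ce[i].round()) for i in range(1,n) if st[i][4]>40])
e=np.array([[''.join('#' if m[v:v+8,u:u+8].mean()>.5 else ('w' if p[v:v+8,u:u+8].min(axis=2).mean()>140 else '.') for u in range(160,352,8))] for v in range(0,304,8)])
print('\n'.join(e[:,0]))
a=vision.camera("top");cv2.imwrite("pics/top7.png",a["pixels"][:,:,::-1])
o=cv2.imread("pics/top.png");d=np.abs(cv2.imread("pics/top7.png").astype(int)-o).mean(2)
import numpy as np
print("flap diff",d[200:265,118:172].mean(), d[120:165,235:340].mean())
E
```

```text
14.65 [406.43833601 -15.11083979 308.38898348] [ 0.83175522  0.42166683 -1.44117536] [-0.09413013  0.01900313  0.06580134] 14.609897087727887
45 bl [208.5 159.8]
45 br [306.1 159.6]
45 nl [219.5  70.5]
45 nr [293.8  70.3]
45 lip [256.6  88.4]
55 bl [210.6 172.6]
55 br [303.8 172.4]
55 nl [222.6 100.8]
55 nr [290.5 100.7]
55 lip [256.5 117.7]
65 bl [212.2 186.1]
65 br [302.1 186. ]
65 nl [224.8 129. ]
65 nr [288.2 128.8]
65 lip [256.4 145.2]
[((np.int32(0), np.int32(0), np.int32(205), np.int32(123), np.int32(17315)), array([99., 51.])), ((np.int32(198), np.int32(0), np.int32(8), np.int32(11), np.int32(71)), array([202.,   5.])), ((np.int32(305), np.int32(0), np.int32(8), np.int32(11), np.int32(82)), array([309.,   5.])), ((np.int32(360), np.int32(0), np.int32(12), np.int32(8), np.int32(51)), array([365.,   3.])), ((np.int32(486), np.int32(0), np.int32(23), np.int32(59), np.int32(552)), array([497.,  27.])), ((np.int32(353), np.int32(17), np.int32(61), np.int32(41), np.int32(577)), array([379.,  41.])), ((np.int32(214), np.int32(23), np.int32(82), np.int32(4), np.int32(249)), array([25
[... 1375 characters left out ...]
.....
#ww.ww..................
.....#w.................
.....#ww................
.....w#wwwwwwww.........
.....##.wwwwwww.........
......#.wwwwwww.........
......#..ww.............
........................
........................
........................
........w.wwwwww.w......
...###..........ww......
.######........ww.......
#######.......www.......
#######ww#.....ww.......
######ww##..............
######w##...............
#####ww.................
####ww#.................
####w#..................
###ww...................
...#....................
........................
........................
........................
............ww..........
flap diff 79.87312440645775 2.35273368606702
```

The pan, tilted about 57°, shows no cork colour inside, so it is empty. I'll take it back to its old spot, nose just above the worktop.

Emit:
send_rows([
  [[0, 0.15, -0.15, -0.2, 0.1], [0, 0.4, -0.4, -0.6, 0.2], [0, 0.7, -0.75, -1.1, 0.29], [0, 1.0, -1.1, -1.6, 0.29], [0, 1.25, -1.4, -2.0, 0.29], [0, 1.45, -1.6, -2.3, 0.29], [0, 1.53, -1.7, -2.47, 0.29], [0, 1.53, -1.7, -2.47, 0.29]],
])

```text
time: 15.75
tool_pos: [499.0, -115.6, 160.1]
orientation: [-2.436, -1.981, 0.001]
wrist_force: [0.8, 0.3, -1.9]
opening: 14.6
gripper_force: 60.8
```

```bash
python3 - <<'E' 2>/dev/null
from h import *
s=monitor.get_state();print(s["time"],s["tool_pos"],s["wrist_force"])
a=snap("top","pics/top8.png")
d=np.abs(a["pixels"][:,:,::-1].astype(int)-cv2.imread("pics/top.png")).mean(2)
print("flap",d[200:265,118:172].mean(),"box",d[185:270,60:182].mean(),"jar/lime/jigger",d[135:168,235:268].mean(),d[120:143,188:212].mean(),d[138:170,315:342].mean())
print('\n'.join(''.join('#' if d[v:v+6,u:u+6].mean()>15 else '.' for u in range(40,400,6)) for v in range(90,280,6)))
E
```

```text
15.75 [ 499.02908829 -115.60135751  160.14131023] [ 0.84784622  0.32076939 -1.85729221]
flap 7.039031339031339 box 5.912118289938927 jar/lime/jigger 4.529537802265075 5.623792270531401 42.11805555555556
............................................................
............................................................
.............................................#..............
...........................................###..............
...........................................###.#.######.....
..........................................#################.
..........................................#################.
..........................................##################
..........................................##################
..........................................##################
.........................................###################
.........................................###################
.........................................###################
.........................................###################
........................................###
[... 354 characters left out ...]
......#######################
.....................................#######################
....................................########################
....................................####################..##
...................................#####.################..#
................................########...###############..
................................#######..#################..
..............................#########.###################.
..............................########.####################.
.............................#########.#####################
.............................#########.#####################
..............................##############################
```

The flap area matches the first image again, so it is shut. Now I'll level the scoop by setting its nose on the worktop and lowering the handle back and down around it.

Emit:
send_rows([
  [[0, 0, 0, -0.14, 0], [0, 0, 0, -0.28, 0], [0, -0.055, -0.26, -0.41, 0], [0, -0.109, -0.52, -0.53, 0], [0, -0.14, -0.68, -0.65, 0], [0, -0.17, -0.82, -0.76, 0], [0, -0.2, -0.95, -0.88, 0], [0, -0.225, -1.08, -1.0, 0]],
])

```text
time: 16.8
tool_pos: [485.8, -182.8, 101.0]
orientation: [2.437, 1.979, -0.001]
wrist_force: [-2.0, 0.2, 4.0]
opening: 14.7
gripper_force: 59.3
```

Emit:
send_rows([
  [[0, -0.03, -0.13, -0.15, 0], [0, -0.055, -0.25, -0.3, 0], [0, -0.075, -0.34, -0.45, 0], [0, -0.089, -0.42, -0.6, 0], [0, -0.105, -0.49, -0.75, 0], [0, -0.116, -0.55, -0.91, 0], [0, -0.13, -0.61, -1.05, 0], [0, -0.14, -0.66, -1.17, 0]],
])

```text
time: 17.8
tool_pos: [477.8, -223.0, 31.1]
orientation: [2.435, 1.978, -0.004]
wrist_force: [-3.9, -7.0, 14.4]
opening: 14.4
gripper_force: 61.7
```

```bash
python3 - <<'E' 2>/dev/null
from h import *
s=monitor.get_state();print(s["time"],s["tool_pos"],s["wrist_force"],s["torque"],s["opening"])
from scipy.spatial.transform import Rotation as R
c=vision.camera("wrist");M=R.from_rotvec(s["orientation"]).as_matrix()
W=np.eye(4);W[:3,:3]=M;W[:3,3]=s["tool_pos"];c["world_from_camera"]=W@np.array(c["T_tool_cam"])
x=np.array([.2045,.979,0]);y=np.array([-x[1],x[0],0]);g=s["tool_pos"]+np.array([0,0,17.5])
for th in(-5,0,5,10,20):
  t=np.radians(th)
  print(th,*[proj(c,g+(q[0]*np.cos(t)+q[2]*np.sin(t))*x+q[1]*y+[0,0,-q[0]*np.sin(t)+q[2]*np.cos(t)]) for q in((65,32,-10),(65,-32,-10))])
p=cv2.cvtColor(c["pixels"],cv2.COLOR_RGB2GRAY)
print([(v,''.join('%4d'%k for k in p[v,160:360:6])) for v in range(95,165,5)])
E
```

```text
17.8 [ 477.77363384 -222.97927064   31.13878643] [-3.93858867 -6.9855383  14.42414427] [-0.68487367  0.74713687  0.06678636] 14.423252630172222
-5 [188.3 119. ] [328.7 118.8]
0 [191.2 120.1] [325.5 119.9]
5 [193.8 122.1] [322.5 121.9]
10 [196.3 125. ] [319.7 124.8]
20 [200.6 132.7] [314.8 132.5]
[(95, '  40  39  40  42  46 144  52  75 241 242 243 242 242 243 243 243 243 243 242 244 243 241 147 148  58  43 172 222  54  56  59  60  56  59'), (100, '  39  40  41  45  46 144  53  77 240 242 242 242 242 242 243 243 243 242 242 244 243 242 146 147  53  45 185 209  55  59  60  57  58  57'), (105, '  42  44  41  45  49 145  58  79 235 241 241 236 242 239 243 243 239 243 242 237 243 240 145 146  58  43 201 171  55  57  57  56  58  59'), (110, '  41  45  44  45  49 142  63  75 146 152 155 153 153 153 155 156 155 151 146 155 152 147 146 146  47  43 210 127  55  56  56  57  58  57'), (115, '  41  43  48  47  50 134  68  61  92 108 101  99  98  97  99  99  97  94 140  94 113 137  89  86  48  44 216 112  56  57  60  57  59  59'), (120, '  40  41  49  48  50 129 131 220 224 224 222 226 226 226 227 
[... 554 characters left out ...]
2  43  46  47  47 101 240 242 242 172 197 230 243 243 228  74  71  68  64  58  56  65  61  63  60  55  57  55'), (145, '  36  37  39  37  33  40  39  40  45  46  45  73 198 240 182 171 197 183 242 242 223  71  70  63  69  60  54  60  70  66  64  55  56  59'), (150, '  35  35  39  39  33  32  37  39  42  42  43  65 129 238 105 172 197 185 240 241 222  67  68  59  71  61  55  56  65  71  66  57  60  57'), (155, '  35  35  36  36  32  29  36  38  37  42  42  45  94 102  92 171 196 185 203 205 143  69  70  66  74  65  55  56  57  57  62  61  61  56'), (160, '  35  34  35  36  32  30  33  39  38  44  44  43  33  30  79 172 197 187  76  71  71  74  71  70  73  62  55  57  54  53  62  62  64  54')]
```

The pan is nearly level, empty and pressed to the worktop. Pressing slightly more, then releasing and going straight up.

Emit:
send_rows([
  [[0, 0, 0, -0.03, 0], [0, 0, 0, -0.03, 0], [0.1, 0, 0, -0.03, 0], [0.25, 0, 0, 0, 0], [0.45, 0, 0, 0, 0], [0.6, 0, 0, 0, 0], [0.6, 0, 0, 0, 0], [0.6, 0, 0, 0, 0]],
])

```text
time: 18.85
tool_pos: [477.3, -220.1, 30.3]
orientation: [-2.437, -1.982, 0.0]
wrist_force: [-0.7, -0.4, -0.1]
opening: 50.9
gripper_force: 0.0
```

Emit:
send_rows([
  [[0.6, 0, 0, 0.3, 0], [0.6, 0, 0, 0.8, 0], [0.6, 0, 0, 1.4, 0], [0.6, 0, 0, 2.0, 0], [0.6, 0, 0, 2.7, 0], [0.6, -0.5, -0.5, 3.2, 0], [0.6, -1.3, -1.3, 3.2, 0], [0.6, -2.0, -2.0, 3.2, 0]],
])

```text
time: 19.85
tool_pos: [358.4, -339.8, 223.2]
orientation: [2.434, 1.983, 0.0]
wrist_force: [-0.1, 0.1, -0.3]
opening: 51.1
gripper_force: 0.0
```

Emit:
send_rows([
  [[0.6, -0.7, -0.7, 0, 0], [0.6, -1.3, -1.3, 0, 0], [0.6, -1.8, -2.0, 0, 0], [0.6, -1.8, -2.7, 0, 0], [0.6, -1.8, -3.2, 0, 0], [0.6, -1.8, -3.2, 0, 0], [0.6, -1.8, -3.2, 0, 0], [0.6, -1.8, -3.2, 0, 0]],
])

```text
time: 20.85
tool_pos: [251.1, -529.5, 222.6]
orientation: [-2.436, -1.983, -0.0]
wrist_force: [-0.4, -0.5, 1.2]
opening: 51.2
gripper_force: 0.0
```

```bash
python3 - <<'E' 2>/dev/null
from h import *
s=monitor.get_state();print(s["time"],s["tool_pos"],s["wrist_force"],s["opening"])
a=snap("top","pics/top9.png");n=a["pixels"][:,:,::-1].astype(int);d=np.abs(n-cv2.imread("pics/top.png")).mean(2)
print("flap",d[200:265,118:172].mean(),"jar/lime/jigger",d[135:168,235:268].mean(),d[120:143,188:212].mean(),d[138:170,315:342].mean())
print('\n'.join(''.join('#' if d[v:v+5,u:u+5].mean()>18 else '.' for u in range(40,420,5)) for v in range(90,280,5)))
def f(im):
  h=cv2.cvtColor(im.astype(np.uint8),cv2.COLOR_BGR2HSV);w=(im.min(2)>120)&(h[:,:,1]<70);w[:195]=0;w[245:]=0;w[:,:255]=0;w[:,375:]=0
  y,x=np.nonzero(w);return len(x),x.min(),x.max(),x.mean(),y.mean()
print(f(cv2.imread("pics/top.png")),f(n))
h=cv2.cvtColor(n.astype(np.uint8),cv2.COLOR_BGR2HSV);t=(h[:,:,0]>8)&(h[:,:,0]<25)&(h[:,:,1]>95)&(h[:,:,2]>150)
print("tan in pan",t[200:245,260:320].sum())
E
```

```text
20.85 [ 251.12608409 -529.46849413  222.59491984] [-0.36788101 -0.5330953   1.21126186] 51.195294098251
flap 1.5389363722697056 jar/lime/jigger 1.967248239975513 3.148550724637681 2.5381944444444446
............................................................................
............................................................................
............................................................................
............................................................................
............................................................................
............................................................................
............................................................................
............................................................................
............................................................................
............................................................................
............................................................................
......................................................
[... 1536 characters left out ...]
..........................
............................................................................
............................................................................
............................................................................
............................................................................
............................................................................
............................................................................
(1213, np.int64(266), np.int64(363), np.float64(305.7815333882935), np.float64(221.61335531739488)) (1743, np.int64(265), np.int64(362), np.float64(301.1044176706827), np.float64(220.9546758462421))
tan in pan 2
```

```bash
python3 -c "
from station import r
print(r.finish_job())"
```

```text
the job is handed in; nothing more can be done
None
```

I handed the job in at about 21 s. The empty scoop is upright at its old spot, the flap is shut, and the jar, jigger and lime are unmoved. I couldn't see the three corks inside the box, but the final overhead picture shows none in the pan or anywhere else on the worktop.

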